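# Bolt the glass box with the hooked rod

## Robot

A 6-joint arm with a two-finger parallel gripper is mounted at the origin on the work surface. World frame = base frame: x ahead of the robot, y to its left, z up, the work surface at z = 0. Lengths are in m, angles in rad, forces in N, time in s.
With the tool pointing down it reaches from about 0.325 to 0.75 m from the base axis. Payload 7.6 kg.
Tool frame: the origin (TCP) lies on the centre line of the jaws, within the pads' length; the fingertips stand 22 mm ahead of it and the grasp point (between the pads) lies 3 mm ahead of it (ctrl.tips_ahead is the distance from the TCP to the fingertips, in m); z points along the fingers, y is the direction in which the jaws open and shut (so a half turn about z gives the same grasp; the last joint's range is limited). The gripper opens to 85 mm and grips with 20 to 120 N. Pads are 22 mm wide; open, the fingers measure 114 mm over their backs; the gripper's body (76 mm by 85 mm) begins 54 mm behind the grasp point. The pads swing forward as they close: fully open they stand 13 mm farther back than shut.
Start: joints at [1.264, 0.052, 1.401, -0, 1.689, -0.07], TCP at [0.123, 0.51, 0.253] pointing down, gripper open.
Joint ranges: [-2.9, 2.9], [-0.91, 2.17], [0.12, 2.37], [-1.06, 4.2], [0.26, 2.73], [-2.93, 2.93]. Speed limits (rad/s): [2.57, 2.57, 3.01, 3.14, 3.14, 3.14].

## Interface

Orientations are given as a unit quaternion [w, x, y, z].
In Python, from plant import state, grab_frame, camera_params, ctrl, recognise gives the robot as it stands.
- The arm moves only by the shell command python3 -m inch 'ROWS'. ROWS is a JSON object of lists of equal length, an entry for each row: "xyz": the shift along the tool's x, y, z as a fraction of full scale, a list of three; "rot": the turn, a rotation vector about the tool's x, y, z as a fraction of full scale, a list of three; "hand": the closure, from 0 (fully open) to 1 (shut). A call has 1 to 20 rows; each row is the pose to reach, as a shift and turn from the pose commanded when the call began, along the tool's axes at that moment, turning the shorter way round; what a row does not reach only later rows make up. Full scale, the value 1, is 0.3 m for a shift and pi rad for a turn. A row lasts 1/8 s, in which the tool goes at most 62.5 mm and 10.7 degrees, less where a joint would pass 70% of its speed; a pose out of reach is approached as far as the arm can. A call with a number of a shift or a turn outside -1 to 1 is refused whole. A call with a gripper value outside its range is refused whole. The fingers move at their own pace and stop on an object; the grip force is fixed at half the most. Time passes only in rows, so rows that repeat a pose let the fingers close. It gives the time, the measured TCP pose, the force and the opening at its end, in the units of the state.
- state(): the state, without advancing time (a new reading comes with each control period).
- grab_frame(name): name is "scene" or "side" or "wrist"; returns the picture (420x560x3 uint8, blue, green, red); there is no depth.
- camera_params(name): a dict with "mtx" (3x3 intrinsics, pixels), "R" (3x3) and "t" (3): a world point X has camera coordinates R X + t. Camera axes: x right, y down, z forward; pixel columns grow to the right and rows downward; lengths in m; the calibration is good to about 2 mm. The wrist camera is an equidistant fisheye: a pixel r from the principal point sees the ray r / f radians off the axis. A picture is of the moment at which its call begins: read the wrist's pose just before it. camera_params takes no time and is no camera call; for the wrist camera it gives the pose at the moment of the call.
- ctrl.job_done(): hands the job in, once; it reports no verdict.
Trained networks look in the newest picture that a camera, given by its name, has taken for a name from the list of things; names that differ only in an ending like _2 or _b are one class to them, and where a whole thing is asked for, a point or a joint stands for the part that bears it (a point fixed in the world has none). Each returns a list of dicts, best first, with "p" (0 to 1); they miss things now and then, are a little off and sometimes report something else, mostly with a low value. They report only what shows in the picture. A call takes as long as a camera call.
- recognise(target, camera): "position" ([x, y, z] in m, in the coordinates of the camera as it stood for that picture, good to about 4 mm: the middle of the surface that is visible of it).
The state is a dict: "t": time; "qpos": joint angles; "qd": joint speeds; "tau": joint torques, N m; "tool_pos": TCP position; "ee_rot": TCP orientation; "wrist_force": force on the tool from outside, world axes, zero at the start; "ft_torque": the same for the moment, N m; "gripper_width": opening from 0.0 (shut) to 1.0 (fully open).
Only numpy, scipy, OpenCV 4.12 (cv2) and the standard library are available. Lean on these libraries where they do the work, as an engineer would, in place of code of your own. Each camera call takes 0.05 s, during which the arm holds its last target.

## Task

The flat plywood glass box at the back of the framing bench has been left unbolted, and its bolt is too far back for the gripper to work it. Pick up the hooked rod (not the plain straight pole), hook it behind the bolt's upright knob and draw the bolt towards you until it is fully home in its keeper; do not touch the bolt with the gripper. Then lay the rod down flat on the bench, and leave the plain pole where it lies.

Things in the scene. Friction and masses are not known exactly. Their poses are not given: they have to be found in the camera images.
- rod: Hooked rod, about 0.2 kg: square wooden handle 28 x 28 x 150 mm, then a straight 8 mm steel shaft with a flat hook. Origin on the axis of handle and shaft, near the balance point, 30 mm behind the handle's front end: grip here, across y. x points along the shaft to the hook, y to the side the hook turns to, z up. Starts flat on the bench, origin 14 mm up, hook towards the robot's left.
- rod_hook (a point): Middle of the hook's cross leg, at x = 280, y = 28, z = 0 mm of rod, same axes. At x = 280 the 8 mm shaft turns square to +y; this leg runs to y = 56 mm (it pulls the knob), then the bar turns back towards the handle, ending at x = 250 mm. All lies in one flat plane. The gap between shaft and turned-back end is 48 mm wide, open to the handle and from above and below.
- pole: Plain straight pole, a bystander to leave alone: same handle and shaft as the rod (origin and axes alike), but straight to its end at x = 309 mm, no hook. One of the two lies on the robot's left, the other on its right, about half a metre apart; which is where changes.
- bolt_knob (a point): Pulling point on the axis of the bolt's upright steel knob, a 12 mm pin with an 18 mm head; it moves with the bolt. It is 15 mm below the head, 23 mm below the knob's top, 42 mm above the lid and 14 mm above the highest bolt fitting. The lid is 90 mm above the bench; its front edge is 130 mm nearer than the knob (bolt drawn back). x axis: along the bolt, away from the robot; home is along -x.
- bolt (a joint): How far the steel bolt has slid towards its keeper, in m: 0 = fully drawn back (away from the robot), 0.050 = fully home against a stop. Starts between 0 and 0.010, takes about 3 N to slide, stays where it is left.

How it is judged:
On the way, in this order (a step that is already met when the one before it is completed fails the run):
1. the hooked rod, lifted off the bench, is drawing the bolt by its knob (bolt past 15 mm) (contact force between rod and bolt above 0.3 N and value of joint bolt above 0.015 m and height (world z) of rod above 0.05 m).
2. the bolt is home in its keeper (value of joint bolt above 0.04 m), for 0.2 s.
At the end, for the whole second after the job is handed in: The bolt is home (within 10 mm of its stop), and the hooked rod is released and at rest, lying flat on the bench itself (level within about 10 degrees, its handle's axis less than 26 mm above the bench) (value of joint bolt above 0.04 m and height (world z) of rod below 0.026 m and angle between rod's own x axis and vertical between 1.4 and 1.745 rad and linear speed of rod below 0.02 m/s); the robot touches nothing.
It fails at once if the gripper touches the bolt (contact force between the fingers and bolt above 0.5 N).
It fails at once if the plain pole is shifted by more than 40 mm (distance of pole from where it was at the start of the episode above 0.04 m).
It also fails if it takes over 54 s, if anything falls off the work surface, if the arm or the gripper's body presses on something with over 40 N, if the wrist force passes 120 N, or if a joint passes its speed limit or range.

## Working session

There is one attempt and no reset: what is moved stays moved. The work goes in short steps, Python scripts to look and compute and a shell command to move; the robot and the scene stay as the last step left them, time stands still between calls to the robot, and variables do not carry over. Pictures are saved under pics/ and viewed, and the job is handed in when it is done.

```bash
mkdir -p pics; ls; python3 - <<'E'
from plant import state, grab_frame, camera_params, ctrl, recognise
import cv2, numpy as np
s=state(); print(s)
for c in ["scene","side","wrist"]:
    f=grab_frame(c); cv2.imwrite(f"pics/{c}0.png",f)
    P=camera_params(c); R=np.array(P["R"]);t=np.array(P["t"])
    print(c,"campos",(-R.T@t).round(3),np.array(P["mtx"]).round(1).tolist())
    for n in ["rod","rod_hook","pole","bolt_knob"]:
        for d in recognise(n,c)[:3]:
            print(n,round(d["p"],2),(R.T@(np.array(d["position"])-t)).round(4))
print(state()["t"])
E
```

```text
pics
{'t': 0.0, 'qpos': array([ 1.26370545e+00,  5.28491312e-02,  1.40174751e+00, -2.86066227e-05,
        1.68861241e+00, -7.02848622e-02]), 'qd': array([-0.00115625,  0.00084951, -0.00026318, -0.00074463,  0.00162483,
       -0.00062721]), 'tau': array([ 3.04653586e-04, -3.81658244e+01, -3.60189629e+01,  1.60214847e-05,
        6.01830645e-03,  1.07013943e-05]), 'tool_pos': array([0.12305796, 0.51009028, 0.25245443]), 'ee_rot': array([-1.37640161e-04,  1.18128166e-01,  9.92998028e-01, -7.96516249e-04]), 'wrist_force': array([0.15711472, 0.80766285, 0.38426118]), 'ft_torque': array([ 0.00399384, -0.00297508, -0.05067931]), 'gripper_width': 0.9986515494468088}
scene campos [ 1.251 -1.01   1.025] [[505.3, 0.0, 281.9], [0.0, 505.3, 215.3], [0.0, 0.0, 1.0]]
rod 0.86 [0.4347 0.097  0.0237]
rod_hook 0.59 [0.438  0.0943 0.0185]
pole 0.8 [ 0.4873 -0.3413  0.0203]
pole 0.68 [ 0.7576 -0.1005  0.1121]
bolt_knob 0.87 [ 0.7565 -0.1034  0.1085]
bolt_knob 0.25 [0.4327 0.0914 0.0196]
side campos [ 0.364 -0.934  0.874] [[498.7, 0.0, 268.0], [0.0, 498.7, 217.1], [0.0, 0.0, 1.0]]
rod 0.56 [0.428  0.0894 0.0253]
rod_hook 0.71 [0.4288 0.0871 0.0246]
pole 0.68 [ 0.4752 -0.336   0.0278]
pole 0.61 [ 0.7545 -0.1052  0.104 ]
bolt_knob 0.61 [ 0.7543 -0.1042  0.1039]
wrist campos [0.056 0.526 0.373] [[325.2, 0.0, 282.3], [0.0, 325.2, 211.4], [0.0, 0.0, 1.0]]
rod 0.61 [0.4249 0.1349 0.018 ]
rod_hook 0.83 [0.4244 0.1364 0.023 ]
rod_hook 0.28 [ 0.47   -0.2966  0.0198]
bolt_knob 0.26 [0.4261 0.1356 0.0217]
0.75
```

View pics/scene0.png

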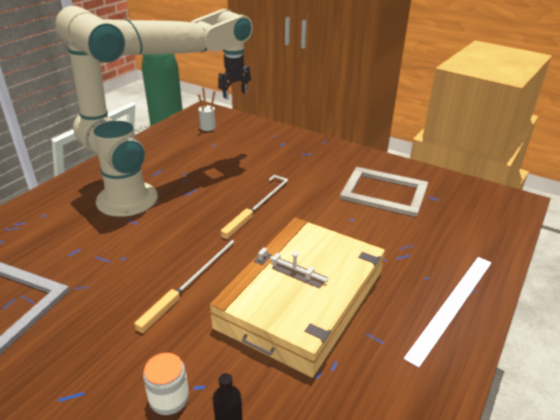

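View pics/side0.png

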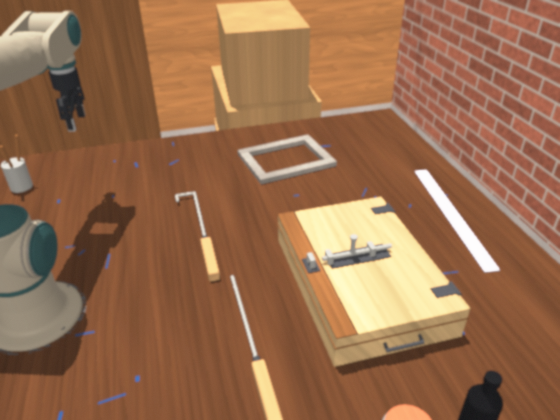

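View pics/wrist0.png

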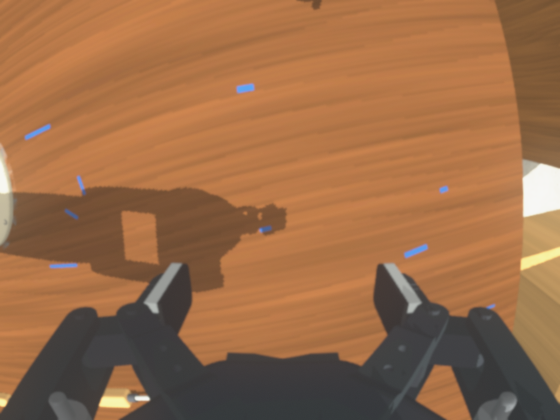

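```bash
cat > h.py <<'E'
from plant import state, grab_frame, camera_params, ctrl, recognise
import cv2, numpy as np
def pl(c,uv,z):
    P=camera_params(c); R=np.array(P["R"]);t=np.array(P["t"]);K=np.array(P["mtx"])
    C=-R.T@t; d=R.T@np.linalg.inv(K)@np.array([uv[0],uv[1],1.0]); return C+d*(z-C[2])/d[2]
def pr(c,X):
    P=camera_params(c); R=np.array(P["R"]);t=np.array(P["t"]);K=np.array(P["mtx"])
    p=K@(R@np.array(X)+t); return p[:2]/p[2]
E
python3 - <<'E'
import cv2,numpy as np
a=cv2.imread("pics/scene0.png");b=cv2.imread("pics/side0.png")
def z(im,x,y,w,h,k): return cv2.resize(im[y:y+h,x:x+w],None,fx=k,fy=k,interpolation=cv2.INTER_CUBIC)
cv2.imwrite("pics/z1.png",z(a,210,165,100,75,8))
cv2.imwrite("pics/z2.png",z(b,160,180,100,110,5))
cv2.imwrite("pics/z3.png",np.hstack([z(a,250,240,90,60,4),z(b,300,220,100,60,4)]))
E
```

```text
(no output)
```

View pics/z1.png

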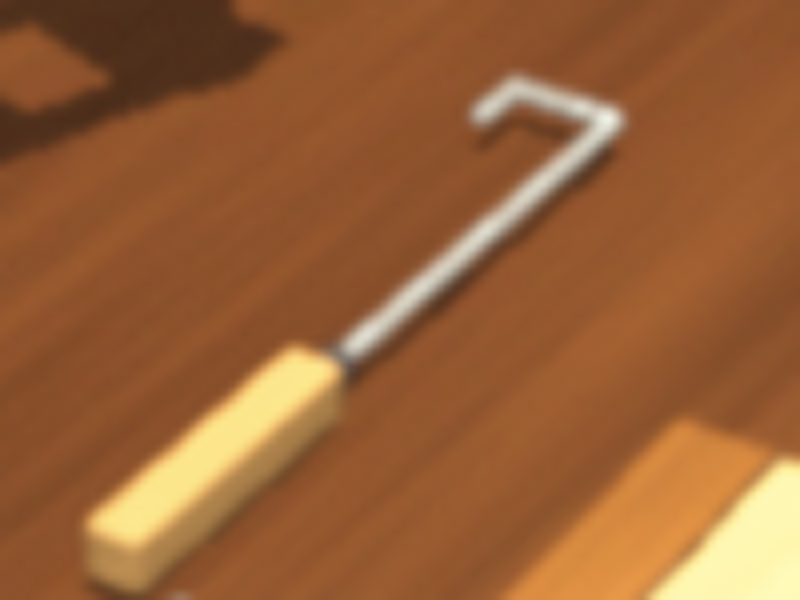

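View pics/z2.png

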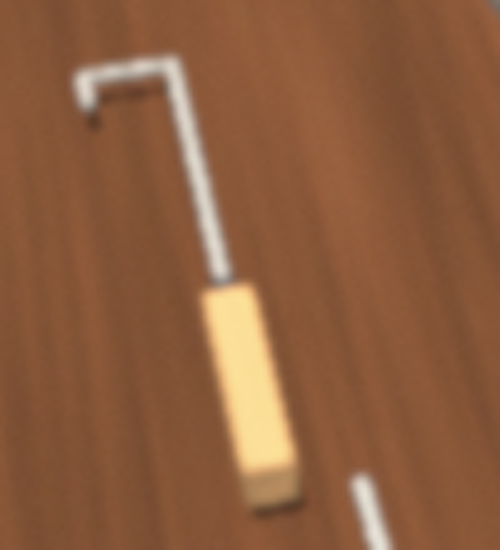

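View pics/z3.png

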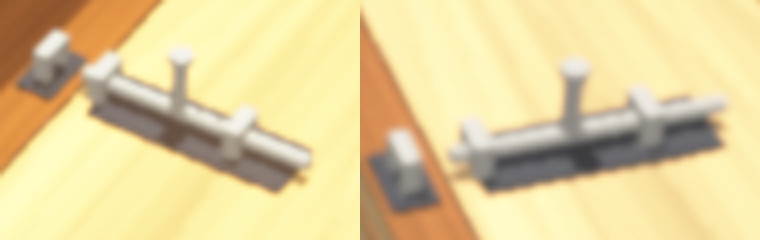

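```bash
python3 - <<'E'
from h import *
S=lambda x,y:(210+(x+.5)/8-.5,165+(y+.5)/8-.5)
D=lambda x,y:(160+(x+.5)/5-.5,180+(y+.5)/5-.5)
SB=lambda x,y:(250+(x+.5)/4-.5,240+(y+.5)/4-.5)
DB=lambda x,y:(300+(x-360+.5)/4-.5,220+(y+.5)/4-.5)
for n,c,uv,z in [("elbow","scene",S(608,118),.014),("elbow","side",D(175,66),.014),
 ("leg end","scene",S(517,87),.014),("leg end","side",D(83,78),.014),
 ("tip","scene",S(478,117),.014),("tip","side",D(88,107),.014),
 ("shaft st","scene",S(347,352),.014),("shaft st","side",D(223,280),.014),
 ("handle front top L","scene",S(297,347),.028),("handle front top R","scene",S(342,375),.028),
 ("rear L","scene",S(90,523),.028),("rear R","scene",S(136,547),.028),
 ("front L","side",D(204,290),.028),("front R","side",D(254,284),.028),("rear L","side",D(244,472),.028),("rear R","side",D(298,462),.028),
 ("knob top","scene",SB(181,54),.155),("knob top","side",DB(575,66),.155),
 ("knob headbot","scene",SB(180,70),.147),
 ("bolt near","scene",SB(120,84),.118),("bolt far","scene",SB(308,157),.112),
 ("bolt near","side",DB(490,142),.118),("bolt far","side",DB(720,102),.112),("knob base","side",DB(574,130),.118),("knob base","scene",SB(181,108),.118),
 ("keeper","scene",SB(50,40),.118),("keeper","side",DB(403,137),.118),
 ]: print(n,c,pl(c,uv,z).round(4))
# lid corners
for n,c,uv in [("lidNL","scene",(302,221)),("lidFL","scene",(384,251)),("lidNR","scene",(215,307)),("lidNL","side",(280,217)),("lidNR","side",(328,334))]: print(n,pl(c,uv,.09).round(3))
E
```

```text
elbow scene [0.4248 0.4079 0.014 ]
elbow side [0.4304 0.3975 0.014 ]
leg end scene [0.3734 0.4083 0.014 ]
leg end side [0.373  0.3999 0.014 ]
tip scene [0.3724 0.375  0.014 ]
tip side [0.373  0.3666 0.014 ]
shaft st scene [0.4292 0.1797 0.014 ]
shaft st side [0.4296 0.1731 0.014 ]
handle front top L scene [0.4205 0.1547 0.028 ]
handle front top R scene [0.4484 0.1479 0.028 ]
rear L scene [0.4209 0.0068 0.028 ]
rear R scene [0.446 0.004 0.028]
front L side [0.4172 0.1491 0.028 ]
front R side [0.4445 0.147  0.028 ]
rear L side [ 0.4173 -0.0015  0.028 ]
rear R side [ 0.4445 -0.0015  0.028 ]
knob top scene [ 0.7542 -0.0978  0.155 ]
knob top side [ 0.7507 -0.1036  0.155 ]
knob headbot scene [ 0.7574 -0.1041  0.147 ]
bolt near scene [ 0.7139 -0.109   0.118 ]
bolt far scene [ 0.8534 -0.0988  0.112 ]
bolt near side [ 0.6976 -0.1135  0.118 ]
bolt far side [ 0.8435 -0.1091  0.112 ]
knob base side [ 0.748  -0.1164  0.118 ]
knob base scene [ 0.7615 -0.1079  0.118 ]
keeper scene [ 0.6479 -0.0954  0.118 ]
keeper side [ 0.6507 -0.0959  0.118 ]
lidNL [0.658 0.117 0.09 ]
lidFL [0.931 0.118 0.09 ]
lidNR [ 0.653 -0.321  0.09 ]
lidNL [0.63 0.1  0.09]
lidNR [ 0.62  -0.309  0.09 ]
```

```bash
python3 -m inch '{"xyz":[[-0.15,-0.12,0.04],[-0.3,-0.24,0.08],[-0.45,-0.36,0.12],[-0.6,-0.46,0.15],[-0.675,-0.523,0.167],[-0.675,-0.523,0.167],[-0.675,-0.523,0.167],[-0.675,-0.523,0.167],[-0.675,-0.523,0.167]],"rot":[[0,0,0.05],[0,0,0.1],[0,0,0.15],[0,0,0.2],[0,0,0.26],[0,0,0.315],[0,0,0.37],[0,0,0.4245],[0,0,0.4245]],"hand":[0,0,0,0,0,0,0,0,0]}'
cat >> h.py <<'E'
from scipy.spatial.transform import Rotation as Ro
def to(target, yawdeg=None):
    s=state(); q=s["ee_rot"]; R=Ro.from_quat([q[1],q[2],q[3],q[0]]).as_matrix()
    d=np.array(target)-s["tool_pos"]; print("pos",s["tool_pos"].round(4),"toolx",R[:,0].round(3),"tooly",R[:,1].round(3),"toolz",R[:,2].round(3),"t",s["t"],"w",s["gripper_width"],"F",s["wrist_force"].round(2))
    print("shift frac",(R.T@d/0.3).round(4))
    print("tool y yaw deg",np.degrees(np.arctan2(R[1,1],R[0,1])).round(2))
E
python3 - <<'E'
from h import *
to([.432,.12,.026]); print(ctrl.tips_ahead)
f=grab_frame("wrist");cv2.imwrite("pics/w1.png",f)
P=camera_params("wrist");R=np.array(P["R"]);t=np.array(P["t"]);K=np.array(P["mtx"])
for n in ["rod","rod_hook"]:
  for d in recognise(n,"wrist")[:2]: print(n,d["p"],(R.T@(np.array(d["position"])-t)).round(4))
# predicted pixels
def fe(X):
    c=R@np.array(X)+t; th=np.arctan2(np.hypot(c[0],c[1]),c[2]); u=c[:2]/np.hypot(c[0],c[1])*th*K[0,0]; return (u+K[:2,2]).round(1)
for X in [(.432,.12,.028),(.418,.15,.028),(.446,.15,.028),(.418,0,.028),(.446,0,.028),(.43,.40,.014)]: print(X,fe(X))
E
```

```text
t: 1.88
tool_pos: [0.2832, 0.3103, 0.2033]
ee_rot: [-0.0, 0.706, 0.708, 0.0]
wrist_force: [-0.1, -0.2, -0.6]
gripper_width: 0.998
pos [0.2832 0.3103 0.2033] toolx [-0.002  1.     0.   ] tooly [1.    0.002 0.   ] toolz [ 0.  0. -1.] t 1.875 w 0.9980717435057365 F [-0.09 -0.22 -0.56]
shift frac [-0.6354  0.4947  0.591 ]
tool y yaw deg 0.11
0.022
rod 0.68 [0.4282 0.3658 0.0164]
(0.432, 0.12, 0.028) [401.6 348.2]
(0.418, 0.15, 0.028) [395.3 330. ]
(0.446, 0.15, 0.028) [416.8 328. ]
(0.418, 0, 0.028) [375.  410.3]
(0.446, 0, 0.028) [393.4 408.1]
(0.43, 0.4, 0.014) [427.4 106.4]
```

View pics/w1.png

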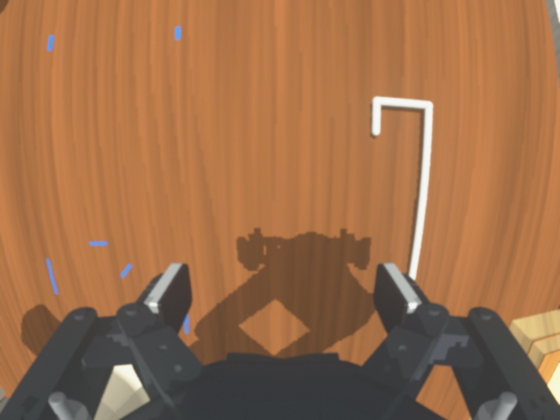

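```bash
python3 -m inch '{"xyz":[[-0.15,0.12,0.05],[-0.3,0.24,0.1],[-0.45,0.36,0.18],[-0.58,0.46,0.25],[-0.634,0.495,0.277],[-0.634,0.495,0.277],[-0.634,0.495,0.277]],"rot":[[0,0,0],[0,0,0],[0,0,0],[0,0,0],[0,0,0],[0,0,0],[0,0,0]],"hand":[0,0,0,0.2,0.3,0.3,0.3]}'
python3 - <<'E'
from h import *
to([.432,.12,.026])
f=grab_frame("wrist");cv2.imwrite("pics/w2.png",f)
for c in ["scene","side"]:cv2.imwrite(f"pics/{c}2.png",grab_frame(c))
P=camera_params("wrist");R=np.array(P["R"]);t=np.array(P["t"]);K=np.array(P["mtx"])
def fe(X):
    c=R@np.array(X)+t; th=np.arctan2(np.hypot(c[0],c[1]),c[2]); u=c[:2]/np.hypot(c[0],c[1])*th*K[0,0]; return (u+K[:2,2]).round(1)
for X in [(.432,.12,.028),(.418,.15,.028),(.446,.15,.028),(.43,.40,.014),(.43,.2,.014)]: print(X,fe(X))
def inv(uv,z):
    v=np.array(uv)-K[:2,2];r=np.hypot(*v);th=r/K[0,0];d=R.T@np.r_[v/r*np.sin(th),np.cos(th)];C=-R.T@t
    return (C+d*(z-C[2])/d[2]).round(4)
np.savez("w2.npz",R=R,t=t,K=K)
E
```

```text
t: 2.9
tool_pos: [0.4317, 0.1208, 0.1206]
ee_rot: [0.0, 0.706, 0.708, 0.0]
wrist_force: [-0.4, -0.2, 0.2]
gripper_width: 0.697
pos [0.4317 0.1208 0.1206] toolx [-0.002  1.     0.001] tooly [1.    0.002 0.001] toolz [ 0.001  0.001 -1.   ] t 2.9 w 0.6965498220313412 F [-0.36 -0.16  0.17]
shift frac [-0.003   0.001   0.3152]
tool y yaw deg 0.1
(0.432, 0.12, 0.028) [279.7 224.3]
(0.418, 0.15, 0.028) [258.6 181.5]
(0.446, 0.15, 0.028) [300.7 181.5]
(0.43, 0.4, 0.014) [ 277.9 -123. ]
(0.43, 0.2, 0.014) [276.9 106.6]
```

View pics/w2.png

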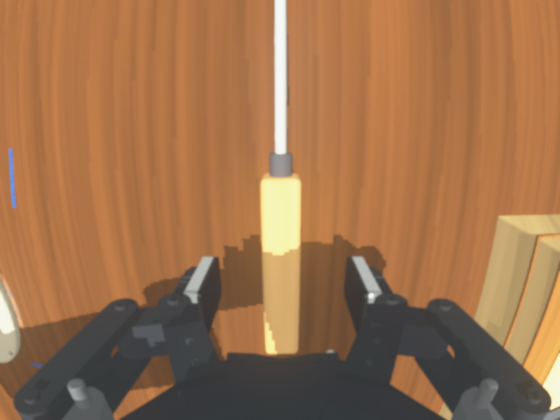

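```bash
python3 -m inch '{"xyz":[[0.007,0,0.12],[0.007,0,0.22],[0.007,0,0.29],[0.007,0,0.315],[0.007,0,0.315],[0.007,0,0.315],[0.007,0,0.315],[0.007,0,0.315],[0.007,0,0.315],[0.007,0,0.315],[0.007,0,0.315]],"rot":[[0,0,0],[0,0,0],[0,0,0],[0,0,0],[0,0,0],[0,0,0],[0,0,0],[0,0,0],[0,0,0],[0,0,0],[0,0,0]],"hand":[0.3,0.3,0.3,0.3,0.3,1,1,1,1,1,1]}'; python3 -c "
from h import *
to([.432,.123,.18])"
```

```text
t: 4.42
tool_pos: [0.4326, 0.1225, 0.0268]
ee_rot: [0.001, 0.707, 0.707, 0.001]
wrist_force: [-1.2, -0.5, 6.0]
gripper_width: 0.316
pos [0.4326 0.1225 0.0268] toolx [-0.     1.     0.001] tooly [1.    0.    0.002] toolz [ 0.002  0.001 -1.   ] t 4.425 w 0.3161129657838933 F [-1.21 -0.5   6.04]
shift frac [ 0.002  -0.0009 -0.5107]
tool y yaw deg 0.02
```

```bash
python3 -m inch '{"xyz":[[0,0,-0.1],[0,0,-0.25],[0,0,-0.4],[0,0,-0.55],[0,0.02,-0.667],[-0.08,0.04,-0.667],[-0.18,0.06,-0.667],[-0.28,0.08,-0.667],[-0.38,0.1,-0.667],[-0.48,0.12,-0.667],[-0.58,0.14,-0.667],[-0.68,0.16,-0.667],[-0.78,0.18,-0.667],[-0.845,0.195,-0.667],[-0.845,0.195,-0.667],[-0.845,0.195,-0.667]],"rot":[[0,0,0],[0,0,0],[0,0,0],[0,0,0.03],[0,0,0.08],[0,0,0.13],[0,0,0.18],[0,0,0.23],[0,0,0.28],[0,0,0.33],[0,0,0.38],[0,0,0.43],[0,0,0.48],[0,0,0.5],[0,0,0.5],[0,0,0.5]],"hand":[1,1,1,1,1,1,1,1,1,1,1,1,1,1,1,1]}'; cat > look.py <<'E'
from h import *
import sys
n=sys.argv[1]
to([.491,-.131,.227])
ims=[]
for c in ["scene","side"]:
    f=grab_frame(c); cv2.imwrite(f"pics/{c}{n}.png",f)
    p=pr(c,[.752,-.103,.14]).astype(int)
    x,y=p[0]-70,p[1]-70
    ims.append(cv2.resize(f[max(y,0):y+110,x:x+130],None,fx=3,fy=3,interpolation=cv2.INTER_CUBIC)); print(c,"crop",x,max(y,0))
    P=camera_params(c); R=np.array(P["R"]);t=np.array(P["t"])
    for m in ["rod_hook","bolt_knob"]:
        for d in recognise(m,c)[:2]: print(c,m,round(d["p"],2),(R.T@(np.array(d["position"])-t)).round(4))
cv2.imwrite(f"pics/z{n}.png",np.hstack(ims))
cv2.imwrite(f"pics/w{n}.png",grab_frame("wrist"))
E
python3 look.py 4
```

```text
t: 6.42
tool_pos: [0.4903, -0.1305, 0.2256]
ee_rot: [-0.0, 1.0, 0.001, -0.0]
wrist_force: [0.1, -0.1, -0.9]
gripper_width: 0.312
pos [ 0.4903 -0.1305  0.2256] toolx [ 1.     0.002 -0.   ] tooly [ 0.002 -1.    -0.001] toolz [-0.     0.001 -1.   ] t 6.425 w 0.31243259107652366 F [ 0.11 -0.06 -0.85]
shift frac [ 0.0024  0.0016 -0.0048]
tool y yaw deg -89.86
scene crop 223 188
scene rod_hook 0.95 [ 0.5202 -0.1344  0.2171]
scene bolt_knob 0.85 [ 0.7604 -0.1005  0.111 ]
side crop 283 170
side rod_hook 0.66 [ 0.4642 -0.1364  0.215 ]
side bolt_knob 0.79 [ 0.7545 -0.1046  0.1033]
```

View pics/z4.png

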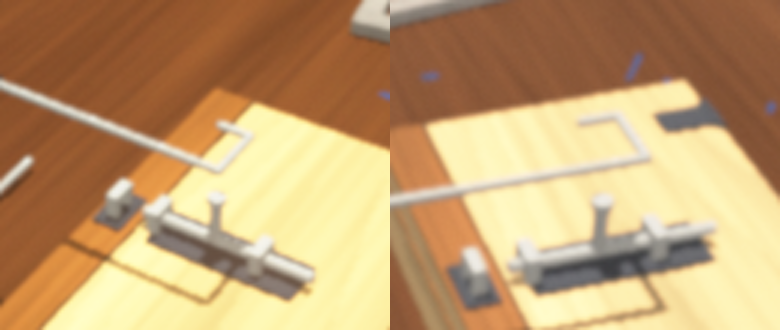

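View pics/w4.png

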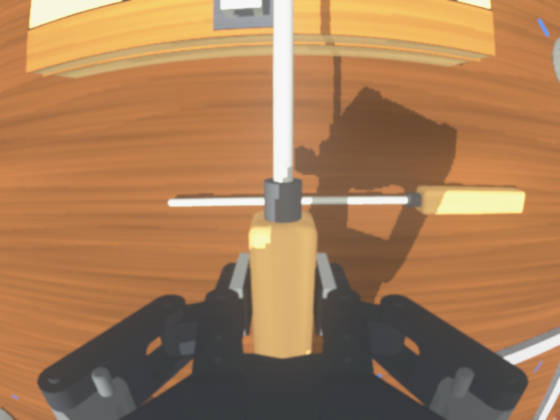

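```bash
cat >> h.py <<'E'
def tri(a,b):
    M=[];
    Ps=[]
    for c in ["scene","side"]:
        P=camera_params(c); Ps.append(np.array(P["mtx"])@np.c_[np.array(P["R"]),np.array(P["t"])])
    X=cv2.triangulatePoints(Ps[0],Ps[1],np.array(a,float).reshape(2,1),np.array(b,float).reshape(2,1)); X=(X[:3]/X[3]).ravel()
    e=[np.linalg.norm(pr(c,X)-uv) for c,uv in zip(["scene","side"],[a,b])]
    return X.round(4),np.round(e,2)
E
python3 - <<'E'
from h import *
a=lambda x,y:(223+(x+.5)/3-.5,188+(y+.5)/3-.5)
b=lambda x,y:(283+(x-390+.5)/3-.5,170+(y+.5)/3-.5)
for n,p,q in [("elbow",a(217,168),b(645,156)),("legend",a(252,135),b(618,116)),("tip",a(220,124),b(582,122)),("shaft",a(0,84),b(390,200)),("knobtop",a(216,198),b(602,202))]:print(n,*tri(p,q))
s=state()["tool_pos"]
for X in [(.28,0),(.28,.056),(.25,.056)]:
    W=[s[0]+X[0],s[1]+X[1],s[2]-.0128];print(W,[((pr(c,W)-o+.5)*3-.5).round(0) for c,o in (("scene",(223,188)),("side",(283,170)))])
E
```

```text
elbow [ 0.7694 -0.1281  0.2125] [0.68 0.81]
legend [ 0.7714 -0.0709  0.2104] [1.06 1.25]
tip [ 0.7409 -0.0742  0.2125] [0.91 1.09]
shaft [ 0.5668 -0.1617  0.2413] [0.85 1.13]
knobtop [ 0.7529 -0.0976  0.1499] [0.74 0.88]
[np.float64(0.7703750015617699), np.float64(-0.1308148354254454), np.float64(0.21300084683543377)] [array([216., 172.]), array([257., 155.])]
[np.float64(0.7703750015617699), np.float64(-0.0748148354254454), np.float64(0.21300084683543377)] [array([248., 138.]), array([228., 113.])]
[np.float64(0.7403750015617698), np.float64(-0.0748148354254454), np.float64(0.21300084683543377)] [array([218., 126.]), array([191., 119.])]
```

```bash
python3 -m inch '{"xyz":[[0.015,-0.003,0.0],[0.015,-0.003,0.08],[0.015,-0.003,0.14],[0.015,-0.003,0.19],[0.015,-0.003,0.23],[0.015,-0.003,0.26],[0.015,-0.003,0.272],[0.015,-0.003,0.272],[0.015,-0.003,0.272]],"rot":[[0,0,0],[0,0,0],[0,0,0],[0,0,0],[0,0,0],[0,0,0],[0,0,0],[0,0,0],[0,0,0]],"hand":[1,1,1,1,1,1,1,1,1]}';python3 look.py 5
```

```text
t: 7.9
tool_pos: [0.4951, -0.1304, 0.1447]
ee_rot: [0.0, 1.0, 0.0, 0.0]
wrist_force: [-0.0, 0.5, -2.0]
gripper_width: 0.313
pos [ 0.4951 -0.1304  0.1447] toolx [1.    0.    0.001] tooly [ 0. -1.  0.] toolz [ 0.001 -0.    -1.   ] t 7.9 w 0.3130533580912718 F [-0.04  0.55 -1.96]
shift frac [-0.0135  0.0022 -0.2745]
tool y yaw deg -89.98
scene crop 223 188
scene rod_hook 0.72 [ 0.5253 -0.1378  0.1333]
scene bolt_knob 0.61 [ 0.7725 -0.0987  0.1083]
side crop 283 170
side rod_hook 0.92 [ 0.4661 -0.1357  0.1338]
side rod_hook 0.39 [ 0.7537 -0.1037  0.1037]
side bolt_knob 0.51 [ 0.756  -0.1044  0.102 ]
```

View pics/z5.png

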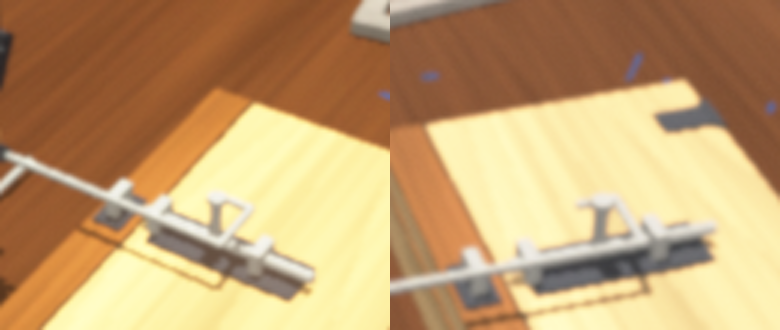

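```bash
python3 -m inch '{"xyz":[[-0.015,0,0],[-0.03,0,0],[-0.045,0,0],[-0.06,0,0],[-0.075,0,0],[-0.09,0,0],[-0.105,0,0],[-0.12,0,0],[-0.135,0,0],[-0.15,0,0],[-0.15,0,0]],"rot":[[0,0,0],[0,0,0],[0,0,0],[0,0,0],[0,0,0],[0,0,0],[0,0,0],[0,0,0],[0,0,0],[0,0,0],[0,0,0]],"hand":[1,1,1,1,1,1,1,1,1,1,1]}';python3 look.py 6
```

```text
t: 9.62
tool_pos: [0.4494, -0.1303, 0.144]
ee_rot: [-0.0, 1.0, 0.0, -0.0]
wrist_force: [0.9, 0.2, -1.2]
gripper_width: 0.315
pos [ 0.4494 -0.1303  0.144 ] toolx [ 1.     0.    -0.001] tooly [ 0. -1. -0.] toolz [-0.001  0.    -1.   ] t 9.625 w 0.31540366426060873 F [ 0.92  0.22 -1.21]
shift frac [ 0.1386  0.0023 -0.2767]
tool y yaw deg -89.99
scene crop 223 188
scene rod_hook 0.81 [ 0.4837 -0.1359  0.1352]
scene rod_hook 0.55 [ 0.7386 -0.1003  0.1114]
scene bolt_knob 0.28 [ 0.4774 -0.1342  0.1344]
side crop 283 170
side rod_hook 0.98 [ 0.4185 -0.1344  0.1356]
side rod_hook 0.58 [ 0.4731 -0.3424  0.0254]
side bolt_knob 0.74 [ 0.7303 -0.1043  0.1059]
```

View pics/z6.png

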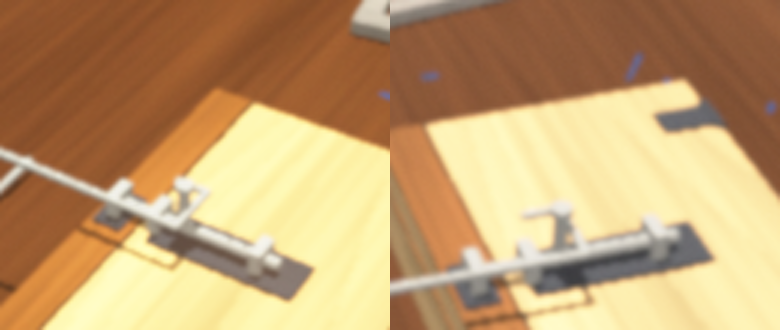

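```bash
python3 -m inch '{"xyz":[[-0.012,0,0],[-0.024,0,0],[-0.036,0,0],[-0.044,0,0],[-0.044,0,0]],"rot":[[0,0,0],[0,0,0],[0,0,0],[0,0,0],[0,0,0]],"hand":[1,1,1,1,1]}'; python3 -m inch '{"xyz":[[-0.007,0,0],[-0.013,0,0],[-0.013,0,0]],"rot":[[0,0,0],[0,0,0],[0,0,0]],"hand":[1,1,1]}';python3 look.py 7
```

```text
t: 10.6
tool_pos: [0.4392, -0.1301, 0.1454]
ee_rot: [0.0, 1.0, 0.0, 0.004]
wrist_force: [19.4, 0.5, -5.1]
gripper_width: 0.315
t: 10.98
tool_pos: [0.4384, -0.13, 0.1472]
ee_rot: [0.0, 1.0, 0.001, 0.009]
wrist_force: [33.2, 3.2, -4.4]
gripper_width: 0.315
pos [ 0.4384 -0.13    0.1472] toolx [1.    0.002 0.018] tooly [ 0.002 -1.     0.001] toolz [ 0.018 -0.001 -1.   ] t 10.975 w 0.3154529025159323 F [33.17  3.18 -4.37]
shift frac [ 0.1803  0.004  -0.2629]
tool y yaw deg -89.9
scene crop 223 188
scene rod_hook 0.8 [ 0.4694 -0.1337  0.1351]
scene bolt_knob 0.69 [ 0.7321 -0.1001  0.1125]
scene bolt_knob 0.27 [ 0.4696 -0.135   0.1361]
side crop 283 170
side rod_hook 0.69 [ 0.4112 -0.134   0.1369]
side bolt_knob 0.63 [ 0.7217 -0.1012  0.1046]
```

View pics/z7.png

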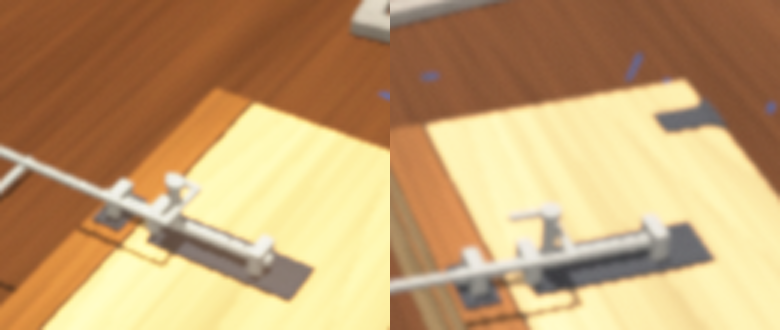

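```bash
python3 - <<'E'
from h import *
a=lambda x,y:(223+(x+.5)/3-.5,188+(y+.5)/3-.5)
b=lambda x,y:(283+(x-390+.5)/3-.5,170+(y+.5)/3-.5)
for n,p,q in [("before",a(216,198),b(602,202)),("now",a(177,180),b(549,212))]:print(n,*tri(p,q),pl("scene",p,.155).round(4),pl("side",q,.155).round(4))
for n,p,q in [("boltend0",a(308,275),b(712,228)),("boltend1",a(265,258),b(660,238))]: print(pl("scene",p,.11).round(3),pl("side",q,.11).round(3))
for c in["scene","side"]:
  f=cv2.imread(f"pics/{c}7.png");p=pr(c,[.67,-.1,.12]).astype(int);cv2.imwrite(f"pics/k{c}.png",cv2.resize(f[p[1]-35:p[1]+35,p[0]-45:p[0]+55],None,fx=7,fy=7,interpolation=cv2.INTER_CUBIC))
E
```

```text
before [ 0.7529 -0.0976  0.1499] [0.74 0.88] [ 0.7549 -0.1001  0.155 ] [ 0.7495 -0.1066  0.155 ]
now [ 0.7103 -0.0953  0.1489] [1.13 1.37] [ 0.7125 -0.0973  0.155 ] [ 0.7064 -0.1071  0.155 ]
[ 0.85 -0.1   0.11] [ 0.845 -0.109  0.11 ]
[ 0.808 -0.101  0.11 ] [ 0.8   -0.109  0.11 ]
```

View pics/kside.png

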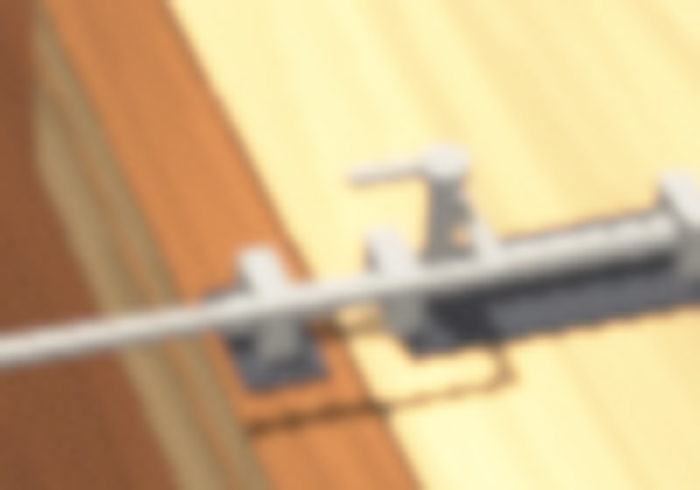

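View pics/kscene.png

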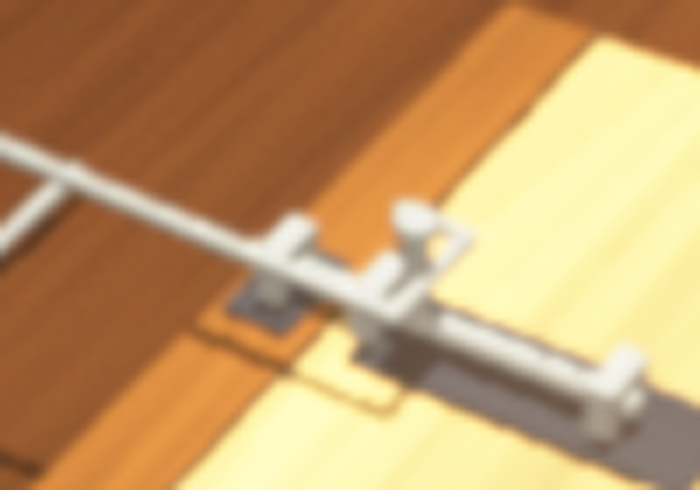

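```bash
python3 -m inch '{"xyz":[[0.02,0,0],[0.04,0,0],[0.055,0,0],[0.055,0,0],[0.055,0,0]],"rot":[[0,0,0],[0,0,0],[0,0,0],[0,0,0],[0,0,0]],"hand":[1,1,1,1,1]}';python3 look.py 8
```

```text
t: 11.95
tool_pos: [0.449, -0.1303, 0.1439]
ee_rot: [-0.0, 1.0, 0.0, -0.0]
wrist_force: [0.3, -0.2, -1.9]
gripper_width: 0.316
pos [ 0.449  -0.1303  0.1439] toolx [ 1.     0.    -0.001] tooly [ 0. -1. -0.] toolz [-0.001  0.    -1.   ] t 11.95 w 0.31561348563763797 F [ 0.29 -0.21 -1.94]
shift frac [ 0.1398  0.0022 -0.2771]
tool y yaw deg -89.99
scene crop 223 188
scene rod_hook 0.63 [ 0.4826 -0.1369  0.1314]
scene rod_hook 0.53 [ 0.7219 -0.0984  0.1096]
scene bolt_knob 0.47 [ 0.7287 -0.1013  0.1078]
side crop 283 170
side bolt_knob 0.69 [ 0.7162 -0.1058  0.1029]
```

View pics/z8.png

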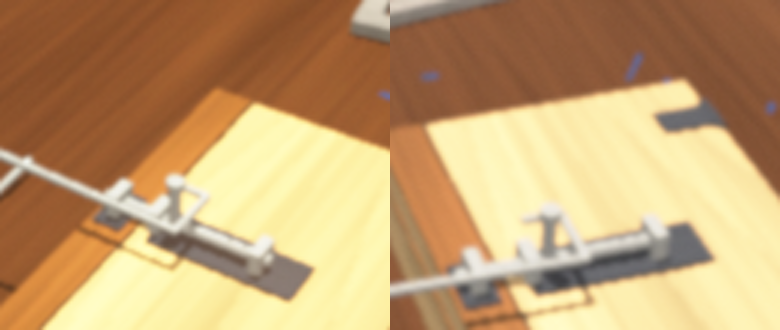

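```bash
python3 -m inch '{"xyz":[[0.008,0,-0.03],[0.008,0,-0.08],[0.008,0,-0.14],[0.008,0,-0.2],[0.008,0,-0.26],[0.008,0,-0.29],[0,-0.05,-0.29],[0,-0.12,-0.29],[0,-0.22,-0.29],[-0.01,-0.32,-0.29],[-0.02,-0.42,-0.29],[-0.03,-0.52,-0.29],[-0.04,-0.62,-0.29],[-0.05,-0.72,-0.29],[-0.057,-0.8,-0.29],[-0.057,-0.843,-0.29],[-0.057,-0.843,-0.29],[-0.057,-0.843,-0.29]],"rot":[[0,0,0],[0,0,0],[0,0,0],[0,0,0],[0,0,0],[0,0,0],[0,0,-0.03],[0,0,-0.08],[0,0,-0.13],[0,0,-0.18],[0,0,-0.23],[0,0,-0.28],[0,0,-0.33],[0,0,-0.38],[0,0,-0.43],[0,0,-0.48],[0,0,-0.5],[0,0,-0.5]],"hand":[1,1,1,1,1,1,1,1,1,1,1,1,1,1,1,1,1,1]}';python3 -c "
from h import *
to([.432,.123,.0275])
cv2.imwrite('pics/scene9.png',grab_frame('scene'));cv2.imwrite('pics/side9.png',grab_frame('side'))"
```

```text
t: 14.55
tool_pos: [0.4319, 0.1227, 0.231]
ee_rot: [-0.0, 0.707, 0.707, -0.0]
wrist_force: [-0.6, -0.7, -2.2]
gripper_width: 0.311
pos [0.4319 0.1227 0.231 ] toolx [-0.  1. -0.] tooly [ 1.  0. -0.] toolz [-0. -0. -1.] t 14.55 w 0.31109110869528106 F [-0.61 -0.75 -2.18]
shift frac [1.000e-03 5.000e-04 6.784e-01]
tool y yaw deg 0.0
```

View pics/scene9.png

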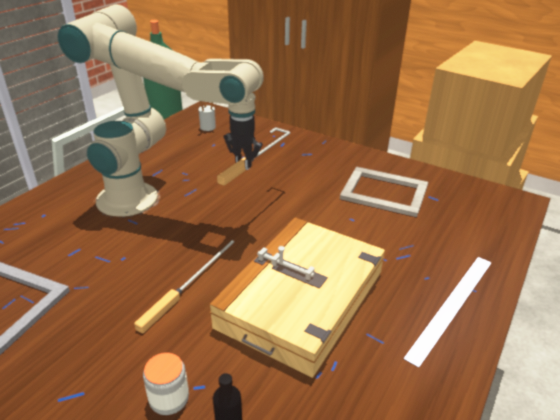

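View pics/side9.png

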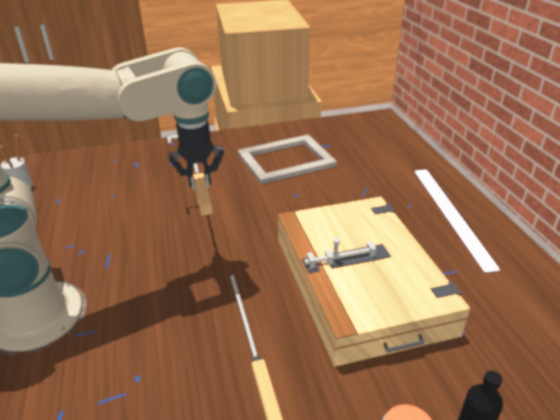

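```bash
python3 -m inch '{"xyz":[[0,0,0.1],[0,0,0.25],[0,0,0.4],[0,0,0.52],[0,0,0.6],[0,0,0.63],[0,0,0.65],[0,0,0.665],[0,0,0.675],[0,0,0.679],[0,0,0.679],[0,0,0.679]],"rot":[[0,0,0],[0,0,0],[0,0,0],[0,0,0],[0,0,0],[0,0,0],[0,0,0],[0,0,0],[0,0,0],[0,0,0],[0,0,0],[0,0,0]],"hand":[1,1,1,1,1,1,1,1,1,1,1,1]}'
python3 -m inch '{"xyz":[[0,0,0],[0,0,0],[0,0,0],[0,0,0],[0,0,0],[0,0,-0.05],[0,0,-0.15],[0,0,-0.3],[0,0,-0.45],[0,0,-0.5],[0,0,-0.5]],"rot":[[0,0,0],[0,0,0],[0,0,0],[0,0,0],[0,0,0],[0,0,0],[0,0,0],[0,0,0],[0,0,0],[0,0,0],[0,0,0]],"hand":[0.6,0.4,0.4,0.4,0.4,0.4,0.4,0.4,0.4,0.4,0.4]}'
python3 look.py 10
```

```text
t: 16.15
tool_pos: [0.4322, 0.1227, 0.0276]
ee_rot: [0.0, 0.707, 0.707, 0.0]
wrist_force: [0.1, -0.2, -0.8]
gripper_width: 0.312
t: 17.52
tool_pos: [0.4324, 0.1227, 0.1783]
ee_rot: [0.001, 0.707, 0.707, 0.001]
wrist_force: [0.4, -0.8, -0.9]
gripper_width: 0.599
pos [0.4324 0.1227 0.1783] toolx [-0.     1.     0.001] tooly [1.    0.    0.002] toolz [ 0.002  0.001 -1.   ] t 17.525 w 0.5989187371930943 F [ 0.43 -0.8  -0.9 ]
shift frac [-0.8456  0.1954 -0.1622]
tool y yaw deg 0.02
scene crop 223 188
scene rod_hook 0.7 [0.4421 0.0943 0.0199]
scene bolt_knob 0.7 [ 0.7182 -0.1027  0.1098]
scene bolt_knob 0.35 [0.4389 0.0929 0.0231]
side crop 283 170
side rod_hook 0.61 [0.4319 0.0865 0.0245]
side bolt_knob 0.94 [ 0.7158 -0.1081  0.1036]
```

View pics/scene10.png

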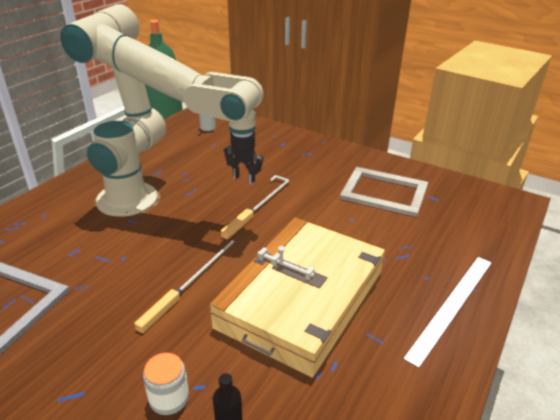

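View pics/w10.png

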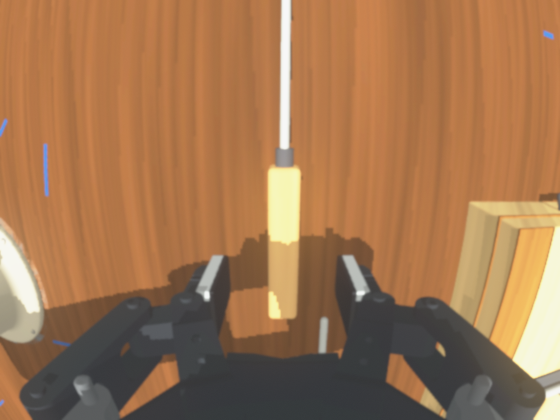

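View pics/side10.png

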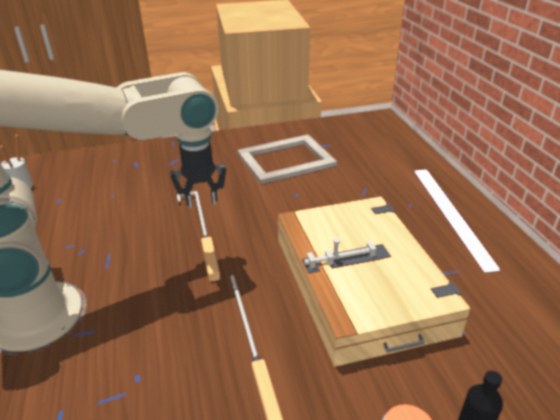

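The rod lies flat where it started: its handle is at (223–251, 213–235) in the scene view. The pole tip is still at (233,242), and the bolt is in its keeper. The gripper is clear of everything.

```bash
python3 -c "
from plant import ctrl
print(ctrl.job_done())"
```

```text
the job is handed in; nothing more can be done
None
```

I hooked the rod behind the knob and drew the bolt home. Then I laid the rod back flat where it started, released it, and handed the job in at about 17.8 s; no verdict is reported.

- **Bolt:** the images show about 43 mm of knob travel. The pull ended against a hard stop (wrist force rose to 33 N), and the bolt stayed put after I unhooked. I could only measure the joint value through the cameras. It is at least 43 mm minus a couple of millimetres of image error, so above the 40 mm limit but without much room on the travel measurement alone. The hard stop and the view of the bolt in its keeper agree that it is home.
- **Rod:** the last pictures show it flat on the bench and free of the gripper, which is about 15 cm above it and touching nothing.
- **Pole:** in the scene view its tip is at the same pixel as at the start, and no step came near it.
- **Gripper:** it stayed well in front of the box throughout and never came near the bolt.
- **Disagreements:** the two cameras put the knob's top about 5 mm lower than the given sizes. The network's `rod_hook` reports often pointed at the handle, so I relied on my own triangulation.

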